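Seat the spindle's roller cone and check that it rocks free

TASK

Take the steel spindle out of its wooden holder, set its roller cone down into the bearing cup inside the blue block, and press it home, holding a steady push of about 12 newtons for a second (never more than 25 on the bearing). Keeping it lightly seated, rock it about 5 degrees towards the red rib and then as far the other way to check that it is free. Leave it standing upright and fully seated in the cup, let go, and do not disturb the things around.

Things in the scene. Friction and masses are not known exactly. Their poses are not given: they have to be found in the camera images.
- spindle: Loose steel stub spindle, 100 mm tall, about 0.3 kg, standing upright in the wooden holder (origin then 19 mm above the table). Origin: centre of its lower end, z up its axis. From the origin up: nose 20 mm in diameter to 12 mm; roller cone with brass rollers, 26 to 48 mm in diameter, to 38 mm; flange 48 mm to 42 mm; brass collar 25 mm to 46 mm; round shaft 18 mm to 100 mm.
- spindle_shaft (a point): Point on the spindle's axis 80 mm above its origin, the middle of the free 18 mm shaft: the place to grip it. Axes as the spindle's.
- holder: Fixed light wooden storage block, 85 x 85 x 30 mm, origin under its centre, with a 22 mm hole 11 mm deep in the middle of its top, in which the spindle's nose stands.
- block: Fixed bearing block: a 120 x 120 x 12 mm plywood foot with a blue round housing, 82 mm outside, 70 mm inside, top 70 mm above the table. Origin under the centre of the foot, z up. A red upright rib on the housing marks its +y side; steel caps at its +x and -x sides mark the rocking axis, parallel to the block's x. A steel cup hangs inside the housing.
- block_axis (a point): Point on the housing's axis at its top rim, 70 mm above the table; axes as the block's. The seated upright spindle stands on this axis. The cup on it is a hollow cone open below, 26 mm deep, 26 mm inside at the bottom, 48 at the mouth (58 outside), matching the spindle's cone. By its packing its mouth lies anywhere from 12 mm below the rim to 4 mm above: feel for it.
- rib_top (a point): Top of the red rib, 43 mm from the housing's axis, 62 mm above the table. About the cup: seated but unpressed, the spindle's origin is 20 to 36 mm above the table, by the packing. A spring under the cup yields about 1 mm per 8 N of push along its axis; after 4 mm it meets a hard stop.
- cup_rock (a joint): Rocking angle of the cup, rad: 0 level, positive when the cup and a spindle seated in it lean towards the red rib. Stops at -0.12 and +0.12. It turns against a friction of about 0.06 N m and stays where it is left; it starts between -0.05 and +0.05. The rocking axis runs parallel to the block's x through the middle of the cup's depth, 25 mm above the seated spindle's origin.
- glue_bottle: Bystander, cream glue bottle with a yellow cap, 176 mm tall, origin under its centre: leave it alone.
- stain_tin: Bystander, round orange tin, 75 mm in diameter and 56 mm tall, origin under its centre: leave it alone.
- squeeze_bottle: Bystander, clear squeeze bottle with a red cap, 174 mm tall, origin under its centre: leave it alone.
Things that resemble listed ones, but are neither listed nor needed, are in the scene too. What is shaped like the spindle but black is not meant.

How it is judged:
On the way, in this order (a step that is already met when the one before it is completed fails the run):
1. the cone is in the cup, upright on the housing's axis, and pressed steadily with 8.5 to 15.5 N for 0.5 s (contact force between spindle and block between 8.5 and 15.5 N and horizontal distance between spindle and block_axis below 0.004 m and angle between spindle's own z axis and vertical below 0.06 rad and z of spindle in the frame of block below 0.038 m), for 0.5 s.
2. rocked with the seated cone more than 0.07 rad towards the red rib (value of joint cup_rock above 0.07 rad and angle between spindle's own z axis and vertical above 0.05 rad and contact force between spindle and block above 1 N), for 0.1 s.
3. rocked with the seated cone more than 0.07 rad away from the red rib (value of joint cup_rock below -0.07 rad and angle between spindle's own z axis and vertical above 0.05 rad and contact force between spindle and block above 1 N), for 0.1 s.
At the end, for the whole second after the job is handed in: The spindle rests at ease in the cup of the block, let go: its lower end within 2.5 mm of the housing's axis and 17 to 38 mm above the table, spindle and cup within 0.04 rad of upright (horizontal distance between spindle and block_axis below 0.0025 m and angle between spindle's own z axis and vertical below 0.04 rad and value of joint cup_rock between -0.04 and 0.04 rad and z of spindle in the frame of block between 0.017 and 0.038 m and contact force between spindle and block above 1 N and contact force between spindle and the fingers below 0.1 N and linear speed of spindle below 0.02 m/s); the robot touches nothing.
It fails at once if more than 25 N between spindle and bearing block (contact force between spindle and block above 25 N).
It fails at once if the spindle tipped over (angle between spindle's own z axis and vertical above 0.6 rad).
It fails at once if a bystander moved more than 20 mm (distance of any of glue_bottle, stain_tin, squeeze_bottle from where it was at the start of the episode above 0.02 m).
It also fails if it takes over 64 s, if anything falls off the work surface, if the arm or the gripper's body presses on something with over 40 N, if the wrist force passes 120 N, or if a joint passes its speed limit or range.

ROBOT

A 6-joint arm with a two-finger parallel gripper is mounted at the origin on the work surface; the furniture and walls round the work are solid. World frame = base frame: x ahead of the robot, y to its left, z up, the work surface at z = 0. Lengths are in m, angles in rad, forces in N, time in s.
With the tool pointing down it reaches from about 0.35 to 0.975 m from the base axis. Payload 4.9 kg.
Tool frame: the origin (TCP) lies midway between the tips of the shut fingers; the grasp point (between the pads) lies 19 mm behind it; z points along the fingers, y is the line along which they close (so a half turn about z gives the same grasp; the last joint's range is limited). The gripper opens to 85 mm and grips with 20 to 120 N. Pads are 22 mm wide; open, the fingers measure 114 mm over their backs; the gripper's body (76 mm by 85 mm) begins 54 mm behind the grasp point. The pads swing forward as they close: fully open they stand 13 mm farther back than shut.
Start: joints at [-0.119, 0.053, 1.613, -0, 1.476, -0.119], TCP at [0.625, 0, 0.193] pointing down, gripper open.
Joint ranges: [-3.01, 3.01], [-1.01, 2.22], [0.06, 2.58], [-1.02, 4.17], [0.09, 2.62], [-3.14, 3.14]. Speed limits (rad/s): [2.57, 2.57, 3.14, 3.14, 3.14, 3.14].

INTERFACE

Orientations are given as a unit quaternion [x, y, z, w].
In Python, from plant import env gives the robot as it stands.
- The arm moves only by the tool send_rows, never from a script. Its argument "plan" is one flat list of numbers, 7 for each row, row after row: the shift along the tool's x, y, z in cm, then the turn, a rotation vector about the tool's x, y, z in degrees, then the finger opening in cm, from 0 to 8.54. A call has 1 to 10 rows; each row shifts and turns the commanded pose from where the row before left it, along the tool's axes as they then stand; what a row does not reach is not made up. A row lasts 1/12 s, in which the tool goes at most 41.7 mm and 7.16 degrees, less where a joint would pass 70% of its speed; a pose out of reach is approached as far as the arm can. A call with a gripper value outside its range is refused whole. The fingers move at their own pace and stop on an object; "squeeze" is the grip in N (left out, the last holds). Time passes only in rows, so rows that do not move let the fingers close. It gives the time, the measured TCP pose, the force, the opening and the grip force at its end, in the units of the state.
- env.get_obs(): the state, without advancing time (a new reading comes with each control period).
- env.snapshot(name): name is "scene" or "side" or "wrist"; returns the picture (384x512x3 uint8, blue, green, red); there is no depth.
- env.calibration(name): a dict with "K" (3x3 intrinsics, pixels), "extrinsics" (4x4, takes a point from camera to world coordinates). Camera axes: x right, y down, z forward; pixel columns grow to the right and rows downward; lengths in m; the calibration is good to about 2 mm. A picture is of the moment at which its call begins: read the wrist's pose just before it. calibration takes no time and is no camera call; for the wrist camera it gives the pose at the moment of the call.
- env.finish_job(): hands the job in; it is judged then, once.
Trained networks look in the newest picture that a camera, given by its name, has taken for a name from the list of things; names that differ only in an ending like _2 or _b are one class to them, and where a whole thing is asked for, a point or a joint stands for the part that bears it (a point fixed in the world has none). Each returns a list of dicts, best first, with "confidence" (0 to 1); they miss things now and then, are a little off and sometimes report something else, mostly with a low value. They report only what shows in the picture. A call takes as long as a camera call. They do not tell look-alikes from the thing itself.
- env.regions_of(camera, thing): "mask" (384x512 bool, what is visible of it) and "xy" ([column, row] in pixels, amid what is visible of it).
- env.landmark_of(camera, thing): "xy" ([column, row] in pixels: a listed point, or the origin of a listed thing).
The state is a dict: "time_s": time; "joint_positions": joint angles; "dq": joint speeds; "tau": joint torques, N m; "position": TCP position; "ee_rot": TCP orientation; "contact_force": force on the tool from outside, world axes, zero at the start; "wrist_torque": the same for the moment, N m; "width": finger opening in m; "grasp_force": force on a finger pad.
Only numpy, scipy, OpenCV 4.12 (cv2) and the standard library are available. Lean on these libraries where they do the work, as an engineer would, in place of code of your own. Each camera call takes 0.05 s, during which the arm holds its last target. There are 200 camera calls.

## Working session

There is one attempt and no reset: what is moved stays moved. The work goes in short steps, Python scripts to look and compute and a tool call to move; the robot and the scene stay as the last step left them, time stands still between calls to the robot, and variables do not carry over. Pictures are saved under pics/ and viewed, at most 10 in all, crops included, and the job is handed in when it is done.

Besides the shell and the picture viewer there is one more tool, called as name(argument=value, ...) on one line, values as JSON. send_rows: Moves the arm, as the interface text tells. Its arguments: {"type":"object","properties":{"plan":{"type":"array","items":{"type":"number"}},"squeeze":{"type":"number"}},"required":["plan"]}

```bash
ls; mkdir -p pics; python3 - <<'E'
from plant import env
import cv2,numpy as np
o=env.get_obs(); print(o)
ims=[]
for c in ["scene","side"]:
    im=env.snapshot(c); cv2.imwrite(f"pics/{c}0.png",im)
    k=env.calibration(c); print(c,np.round(k["K"],1).tolist(),np.round(k["extrinsics"],3).tolist())
    for t in ["spindle","spindle_shaft","block_axis","rib_top","block","holder","glue_bottle","stain_tin","squeeze_bottle"]:
        print(t,[(np.round(d["xy"],1).tolist(),round(d["confidence"],2)) for d in env.landmark_of(c,t)])
E
```

```text
pics
{'time_s': 0.0, 'joint_positions': array([-1.18937268e-01,  5.33809579e-02,  1.61430801e+00,  5.77549702e-06,
        1.47602729e+00, -1.19033077e-01]), 'dq': array([-2.77634914e-04,  6.34049874e-07, -1.12705829e-04,  1.34638964e-03,
        2.37085677e-04, -1.44836489e-03]), 'tau': array([ 2.70554956e-04, -3.93670499e+01, -3.70175600e+01, -1.62778279e-04,
        6.93513779e-03, -6.06393527e-06]), 'position': array([6.24282816e-01, 1.27167331e-04, 1.91839817e-01]), 'ee_rot': array([ 7.07072704e-01,  7.07140060e-01, -6.54114174e-04, -8.36398940e-04]), 'contact_force': array([-0.25317381, -0.08113318, -0.08551943]), 'wrist_torque': array([-0.03804548,  0.00718673,  0.04016854]), 'grasp_force': 0.0, 'width': 0.08560427823370337}
scene [[451.2, 0.0, 254.1], [0.0, 451.2, 184.1], [0.0, 0.0, 1.0]] [[0.627, -0.377, 0.682, -0.371], [-0.779, -0.316, 0.541, -0.747], [0.012, -0.871, -0.492, 0.737], [0.0, 0.0, 0.0, 1.0]]
spindle [([339.0, 256.0], 0.73), ([292.3, 213.7], 0.64), ([316.1, 227.2], 0.57)]
spindle_shaft [([318.7, 200.9], 0.82), ([288.3, 195.7], 0.72), ([302.2, 217.9], 0.6), ([345
[... 275 characters left out ...]
9], 0.55)]
side [[364.1, 0.0, 258.7], [0.0, 364.1, 194.8], [0.0, 0.0, 1.0]] [[0.903, 0.315, -0.291, 0.862], [0.428, -0.686, 0.588, -0.712], [-0.015, -0.656, -0.755, 0.96], [0.0, 0.0, 0.0, 1.0]]
spindle [([245.0, 264.2], 0.71), ([211.7, 247.0], 0.58), ([206.6, 286.9], 0.55), ([254.1, 241.4], 0.49)]
spindle_shaft [([256.8, 225.0], 0.67), ([242.7, 251.0], 0.61), ([211.5, 228.3], 0.6), ([201.2, 276.0], 0.54)]
block_axis [([253.5, 175.0], 0.85)]
rib_top [([262.5, 168.8], 0.79)]
block [([254.1, 185.9], 0.64)]
holder [([263.0, 165.2], 0.66), ([214.7, 249.3], 0.57)]
glue_bottle [([176.3, 304.3], 0.58), ([214.5, 246.2], 0.32)]
stain_tin [([276.4, 146.7], 0.58)]
squeeze_bottle [([286.0, 135.2], 0.53)]
```

```bash
python3 - <<'E'
import cv2
a=cv2.imread("pics/scene0.png")[110:330,110:410]; b=cv2.imread("pics/side0.png")[100:340,140:380]
cv2.imwrite("pics/a.png",cv2.resize(a,(800,587),interpolation=2)); cv2.imwrite("pics/b.png",cv2.resize(b,(600,600),interpolation=2))
E
```

```text
(no output)
```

View pics/a.png

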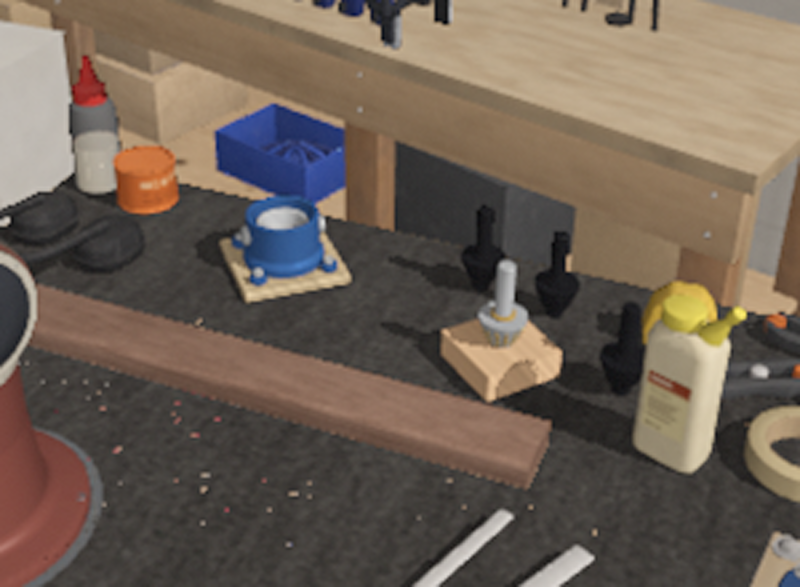

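View pics/b.png

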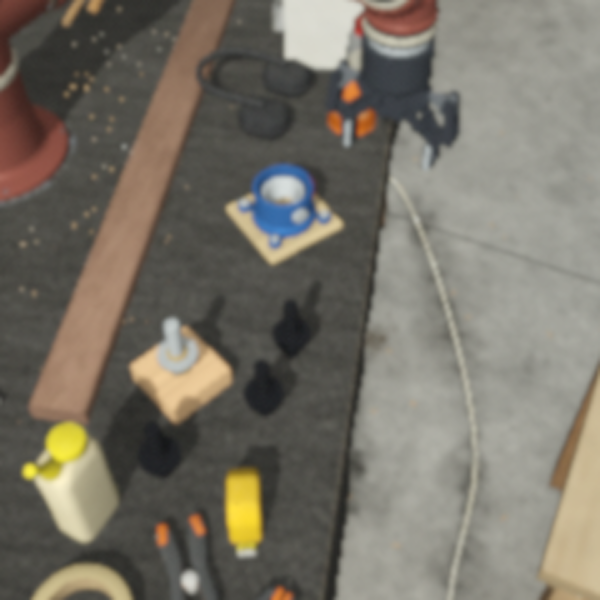

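The crops show the steel spindle in its holder: shaft at about (300,218) in scene and (209,232) in side. The blue block is at about (216,200) in scene and (254,180) in side, and its rib is hidden on the far side. Next I triangulate.

```bash
cat > h.py <<'E'
from plant import env
import cv2,numpy as np
from scipy.spatial.transform import Rotation as R
def ray(k,xy):
    T=np.array(k["extrinsics"]); d=T[:3,:3]@np.linalg.solve(np.array(k["K"]),[xy[0],xy[1],1]); return T[:3,3],d/np.linalg.norm(d)
def onz(k,xy,z):
    o,d=ray(k,xy); return o+d*(z-o[2])/d[2]
def tri(rays):
    A=np.zeros((3,3));b=np.zeros(3)
    for o,d in rays:
        P=np.eye(3)-np.outer(d,d);A+=P;b+=P@o
    p=np.linalg.solve(A,b); return p,[np.linalg.norm((np.eye(3)-np.outer(d,d))@(p-o)) for o,d in rays]
def proj(k,p):
    T=np.array(k["extrinsics"]);c=T[:3,:3].T@(np.array(p)-T[:3,3]);u=np.array(k["K"])@c;return u[:2]/u[2]
E
python3 - <<'E'
from h import *
S=env.calibration("scene");D=env.calibration("side")
np.set_printoptions(precision=4,suppress=True)
for n,a,b,z in [("shaft",(302.2,217.9),(211.5,228.3),.099),("axis",(214.4,185.9),(253.5,175),.07),("rib",(210.1,184.8),(262.5,168.8),.062),("block",(216.1,210.1),(254.1,185.9),0),("holder",(297.5,244.7),(214.7,249.3),0),("glue",(362.7,281.3),(176.3,304.3),0),("tin",(163,183.6),(276.4,146.7),0),("sq",(146.8,176.9),(286,135.2),0)]:
    print(n,*tri([ray(S,a),ray(D,b)]),onz(S,a,z)[:2],onz(D,b,z)[:2])
k=env.calibration("wrist");print(np.array(k["K"]),np.array(k["extrinsics"]))
o=env.get_obs();T=np.eye(4);T[:3,:3]=R.from_quat(o["ee_rot"]).as_matrix();T[:3,3]=o["position"];print(np.linalg.inv(T)@np.array(k["extrinsics"]),T)
E
```

```text
shaft [ 0.4653 -0.2312  0.0988] [np.float64(0.013287661214757761), np.float64(0.013287661214757898)] [ 0.4571 -0.2481] [ 0.4608 -0.2161]
axis [0.4631 0.0589 0.0725] [np.float64(0.005973949504927354), np.float64(0.005973949504927565)] [0.4705 0.0712] [0.4648 0.0533]
rib [0.4776 0.0974 0.0626] [np.float64(0.0016358006576511325), np.float64(0.0016358006576510983)] [0.4771 0.0956] [0.4766 0.1002]
block [ 0.46    0.0617 -0.0023] [np.float64(0.004685471882980212), np.float64(0.0046854718829801465)] [0.4546 0.0523] [0.4591 0.0658]
holder [ 0.4667 -0.2304  0.0035] [np.float64(0.004056890199827177), np.float64(0.004056890199827155)] [ 0.4689 -0.2328] [ 0.464 -0.224]
glue [ 0.4555 -0.4284 -0.0049] [np.float64(0.004978346062675435), np.float64(0.00497834606267555)] [ 0.4487 -0.4359] [ 0.4566 -0.4247]
tin [0.4507 0.2841 0.008 ] [np.float64(0.0014525643303896385), np.float64(0.0014525643303895646)] [0.4607 0.2979] [0.4479 0.2904]
sq [0.455  0.3721 0.0004] [np.float64(0.0013855124160045789), np.float64(0.0013855124160045116)] [0.4564 0.3753] [0.4554 0.3706]
[[315.3968   0.     255.61  ]
 [  0.     315.3968 186.8381]
 [  0.       0.       1.    ]] [[ 1.      0.0003  0.      0.6246]
 [ 0.0003 -0.9563 -0.2924  0.0753]
 [-0.      0.2924 -0.9563  0.373 ]
 [ 0.      0.      0.      1.    ]]
[[ 0.0003 -0.9563 -0.2924  0.0753]
 [ 1.      0.0003 -0.     -0.0004]
 [ 0.0001 -0.2924  0.9563 -0.1799]
 [ 0.      0.      0.      1.    ]] [[ 0.      1.      0.0001  0.625 ]
 [ 1.     -0.      0.      0.    ]
 [ 0.      0.0001 -1.      0.1931]
 [ 0.      0.      0.      1.    ]]
```

send_rows(plan=[1.2, -3.2, -0.5, 0, 0, 0, 5, 1.2, -3.2, -0.5, 0, 0, 0, 5, 1.2, -3.2, -0.5, 0, 0, 0, 5, 1.2, -3.2, -0.5, 0, 0, 0, 5, 1.2, -3.2, 0, 0, 0, 0, 5, 0, 0, 0, 0, 0, 0, 5, 0, 0, 0, 0, 0, 0, 5])

```text
time_s: 1.58
position: [0.4642, 0.0605, 0.2134]
ee_rot: [0.707, 0.708, 0.001, 0.001]
contact_force: [0.6, -0.3, 0.3]
width: 0.0498
grasp_force: 0.0
```

```bash
cat > look.py <<'E'
from h import *
import sys
np.set_printoptions(precision=4,suppress=True)
def look(name,things):
    o=env.get_obs();k=env.calibration("wrist");im=env.snapshot("wrist");cv2.imwrite(f"pics/{name}.png",im)
    print(o["position"],o["ee_rot"])
    for t,z in things:
        for d in env.landmark_of("wrist",t): print(t,np.round(d["xy"],1),round(d["confidence"],2),onz(k,d["xy"],z))
    np.savez(f"pics/{name}.npz",K=k["K"],extrinsics=k["extrinsics"])
    return im,k
E
python3 - <<'E'
from look import *
look("w1",[("block_axis",.07),("rib_top",.062),("block",0)])
E
```

```text
[0.4642 0.0605 0.2134] [0.7067 0.7075 0.0006 0.0007]
block_axis [253.2 169. ] 0.72 [0.4615 0.0566 0.07  ]
rib_top [273.  127.4] 0.77 [0.482  0.0991 0.062 ]
block [252.2 157.9] 0.7 [ 0.4598  0.0539 -0.    ]
```

View pics/w1.png

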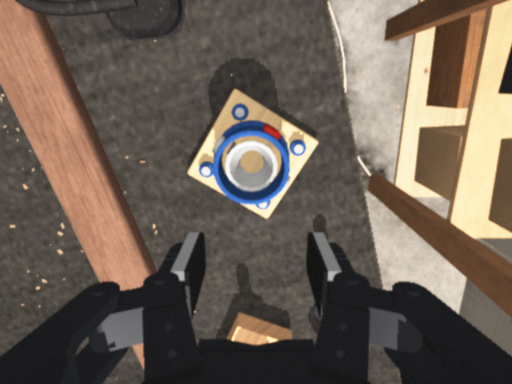

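The block shows clearly: foot corners at (236,89), (318,137), (268,218) and (188,172), red rib at (271,131), cup centre near (252,163).

```bash
python3 - <<'E'
from look import *
k=dict(np.load("pics/w1.npz"));im=cv2.imread("pics/w1.png")
c=np.array([[236,89],[318,137],[268,218],[188,172]],float)
g=cv2.cvtColor(im,6); 
P=np.array([onz(k,x,.012) for x in c]);print(P[:,:2],P.mean(0)[:2])
print([np.linalg.norm(P[i]-P[i-1]) for i in range(4)],[np.degrees(np.arctan2(*(P[i]-P[i-1])[1::-1])) for i in range(4)])
h=cv2.cvtColor(im,cv2.COLOR_BGR2HSV)
red=((h[...,0]<8)|(h[...,0]>172))&(h[...,1]>150)&(h[...,2]>90); red[:110]=0;red[150:]=0;red[:,:240]=0;red[:,300:]=0
y,x=np.nonzero(red);print("rib",len(x),x.mean(),y.mean(),onz(k,(x.mean(),y.mean()),.06))
# rim fit: overlay circles, optimise edge strength
from scipy.optimize import minimize
blue=((h[...,0]>100)&(h[...,0]<125)&(h[...,1]>120)).astype(np.float32)
V=cv2.GaussianBlur(blue,(0,0),.8)
t=np.linspace(0,2*np.pi,180)
def f(p):
    s=0
    for r,sg in[(.0355,1),(.038,1),(.0405,1),(.0425,-1),(.0445,-1),(.033,0)]:
        q=np.array([proj(k,(p[0]+r*np.cos(a),p[1]+r*np.sin(a),.07)) for a in t]).astype(np.float32)
        s+=sg*cv2.remap(V,q[:,:1],q[:,1:],1).mean()
    return -s
for s in [(.462,.058),(.466,.062)]:
    r=minimize(f,s,method="Nelder-Mead",options=dict(initial_simplex=[s,(s[0]+.004,s[1]),(s[0],s[1]+.004)]));print(r.x,r.fun)
c=r.x
v=im.copy()
for rr,z in[(.041,.07),(.035,.07)]:
    q=np.array([proj(k,(c[0]+rr*np.cos(a),c[1]+rr*np.sin(a),z)) for a in t])
    for a in q: v[int(round(a[1])),int(round(a[0]))]=(0,255,0)
cv2.imwrite("pics/w1o.png",cv2.resize(v[80:230,180:330],(600,600),interpolation=0))
E
```

```text
[[ 0.4414  0.1373]
 [ 0.5394  0.0822]
 [ 0.4804 -0.0233]
 [ 0.3799  0.0385]] [0.4602 0.0587]
[np.float64(0.11641145728149195), np.float64(0.11246557676737866), np.float64(0.12080001528845231), np.float64(0.1179377333460196)] [np.float64(58.135034304289015), np.float64(-29.37803249883251), np.float64(-119.21909894190267), np.float64(148.43637516172313)]
rib 126 271.37301587301585 130.8968253968254 [0.4805 0.0952 0.06  ]
[0.4585 0.0595] -2.039977788925171
[0.4585 0.0595] -2.0398404598236084
```

View pics/w1o.png

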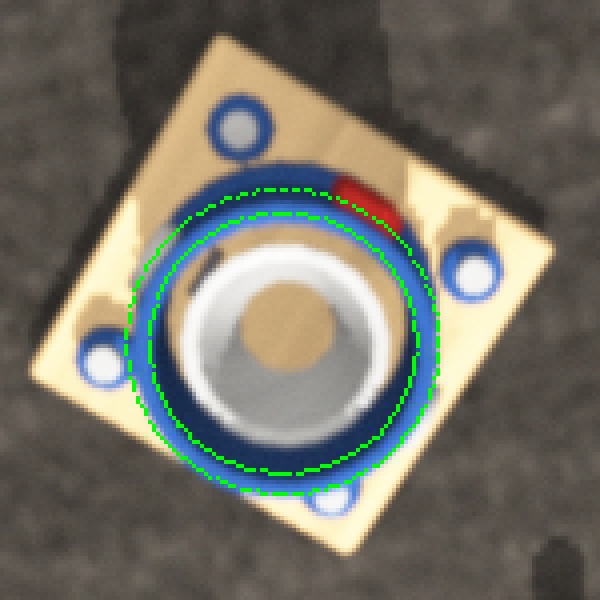

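The overlay shows the fitted rim a few crop pixels up and left of the bright blue ring, which is roughly at x 133–440, y 203–497. I refit on the light-blue rim face alone.

```bash
python3 - <<'E'
from look import *
from scipy.optimize import minimize
k=dict(np.load("pics/w1.npz"));im=cv2.imread("pics/w1.png")
h=cv2.cvtColor(im,cv2.COLOR_BGR2HSV).astype(int)
for vt in(150,170,190):
    L=(h[...,0]>100)&(h[...,0]<125)&(h[...,1]>90)&(h[...,2]>vt)
    y,x=np.nonzero(L);P=np.array([onz(k,q,.07)[:2] for q in np.c_[x,y]])
    f=lambda c:np.minimum(np.abs(np.linalg.norm(P-c,axis=1)-.038),.004).sum()
    r=minimize(f,(.46,.058),method="Nelder-Mead",options=dict(initial_simplex=[(.46,.058),(.465,.058),(.46,.063)]));print(vt,len(x),r.x,r.fun/len(x))
    d=P-r.x;m=np.abs(np.linalg.norm(d,axis=1)-.038)<.006
    print(np.histogram(np.degrees(np.arctan2(d[m,1],d[m,0])),12,(-180,180))[0],[np.linalg.norm(d[m&(np.abs(np.degrees(np.arctan2(d[:,1],d[:,0]))-a)<25)],axis=1).mean().round(4) for a in(-135,-90,-45,0,45,90,135)])
E
```

```text
150 1152 [0.4591 0.0572] 0.0015743027230543105
[ 91  75  79  85  70  77 100  92  98  92  97 110] [np.float64(0.0377), np.float64(0.0378), np.float64(0.0378), np.float64(0.0377), np.float64(0.0377), np.float64(0.0375), np.float64(0.0376)]
170 1036 [0.459  0.0569] 0.0014508864749465528
[88 67 64 79 63 74 81 85 94 85 86 97] [np.float64(0.0375), np.float64(0.0376), np.float64(0.0378), np.float64(0.0377), np.float64(0.0377), np.float64(0.0377), np.float64(0.0377)]
190 866 [0.4591 0.0566] 0.0012958581880761746
[82 53 56 69 54 61 69 67 78 72 75 71] [np.float64(0.0375), np.float64(0.0377), np.float64(0.0379), np.float64(0.0377), np.float64(0.0377), np.float64(0.0376), np.float64(0.0376)]
```

send_rows(plan=[-3.6, 0, 0, 0, 0, 0, 5, -3.6, 0, 0, 0, 0, 0, 5, -3.6, 0, 0, 0, 0, 0, 5, -3.6, 0, 0, 0, 0, 0, 5, -3.6, 0, 0, 0, 0, 0, 5, -3.6, 0, 0, 0, 0, 0, 5, -3.6, 0, 0, 0, 0, 0, 5, -3.6, 0, 0, 0, 0, 0, 5, 0, 0, 0, 0, 0, 0, 5, 0, 0, 0, 0, 0, 0, 5])

```text
time_s: 2.62
position: [0.465, -0.2302, 0.2125]
ee_rot: [0.709, 0.706, -0.0, -0.001]
contact_force: [0.5, 0.3, 0.1]
width: 0.0501
grasp_force: 0.0
```

```bash
python3 - <<'E'
from look import *
look("w2",[("spindle_shaft",.099),("spindle",.019),("holder",0)])
E
```

```text
[ 0.465  -0.2302  0.2125] [ 0.7085  0.7057 -0.     -0.0008]
spindle_shaft [360.4  78.8] 0.88 [ 0.557  -0.1453  0.099 ]
spindle_shaft [364.3 172. ] 0.82 [ 0.5687 -0.2299  0.099 ]
spindle_shaft [288.5 270.7] 0.58 [ 0.4989 -0.3373  0.099 ]
spindle_shaft [252.5 175.6] 0.56 [ 0.4614 -0.2331  0.099 ]
spindle [254.  160.6] 0.8 [ 0.4624 -0.2357  0.019 ]
spindle [343.5  78.6] 0.67 [ 0.5632 -0.1424  0.019 ]
spindle [339.8 152.1] 0.64 [ 0.5652 -0.2257  0.019 ]
spindle [284.3 240.1] 0.63 [ 0.5014 -0.3416  0.019 ]
holder [253.9 157.7] 0.92 [ 0.4621 -0.236   0.    ]
holder [251.1 175.7] 0.74 [ 0.4584 -0.2596  0.    ]
```

View pics/w2.png

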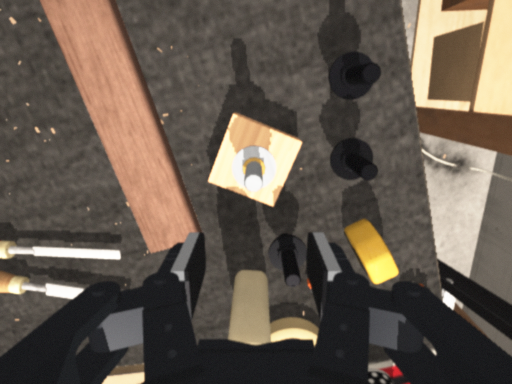

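The wrist view shows the steel spindle in its holder, shaft top at about (254,184) and flange around (254,167). The black look-alikes are at (353,75), (353,160) and (288,255).

```bash
python3 - <<'E'
from look import *
from scipy.optimize import minimize
k=dict(np.load("pics/w2.npz"));im=cv2.imread("pics/w2.png")
for z,q in[(.119,(253.8,184.5)),(.061,(254,167)),(.03,(255.5,160.5))]: print(z,onz(k,q,z)[:2])
c=np.array([[235.5,114],[302,141],[273,207],[208,182]],float)
print(np.mean([onz(k,x,.03) for x in c],0))
v=im.copy();t=np.linspace(0,2*np.pi,200)
for rr,z in[(.024,.061),(.009,.119)]:
    for a in t:
        q=proj(k,(.462+rr*np.cos(a),-.2345+rr*np.sin(a),z)); v[int(round(q[1])),int(round(q[0]))]=(0,255,0)
cv2.imwrite("pics/w2o.png",cv2.resize(np.hstack([v[130:220,210:300],im[130:220,210:300]]),(800,400),interpolation=0))
E
```

```text
0.119 [ 0.4628 -0.2361]
0.061 [ 0.4627 -0.2337]
0.03 [ 0.4642 -0.2332]
[ 0.4631 -0.2352  0.03  ]
```

View pics/w2o.png

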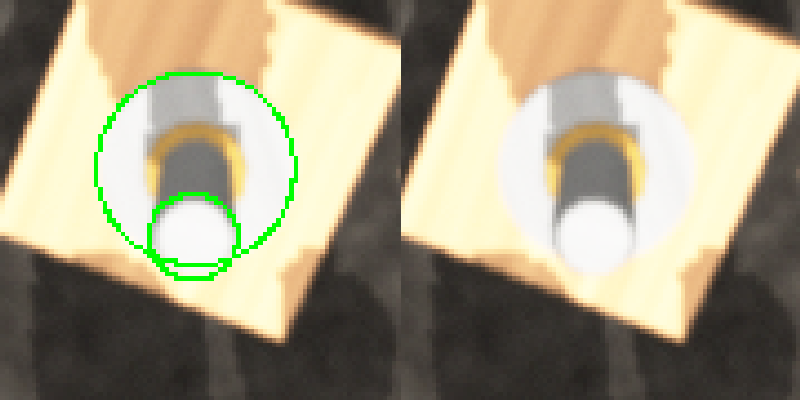

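send_rows(plan=[-0.38, -0.28, 0, 0, 0, 0, 5, 0, 0, 0, 0, 0, -6.7, 5, 0, 0, 0, 0, 0, -6.7, 5, 0, 0, 0, 0, 0, -6.7, 5, 0, 0, 0, 0, 0, -6.7, 5, 0, 0, 0, 0, 0, -6.7, 5, 0, 0, 0, 0, 0, -6.7, 5, 0, 0, 0, 0, 0, -6.7, 5, 0, 0, 0, 0, 0, -6.7, 5, 0, 0, 0, 0, 0, -6.7, 5])

```text
time_s: 3.65
position: [0.4623, -0.2311, 0.2133]
ee_rot: [0.253, 0.968, -0.0, 0.0]
contact_force: [0.6, -0.5, -0.3]
width: 0.0499
grasp_force: 0.0
```

send_rows(plan=[0, 0, 0, 0, 0, 0, 5, 0, 0, 3, 0, 0, 0, 5, 0, 0, 3, 0, 0, 0, 5, 0, 0, 3, 0, 0, 0, 5, 0, 0, 2, 0, 0, 0, 5, 0, 0, 0, 0, 0, 0, 5, 0, 0, 0, 0, 0, 0, 5])

```text
time_s: 4.23
position: [0.4615, -0.2309, 0.1023]
ee_rot: [0.257, 0.966, 0.0, -0.001]
contact_force: [0.3, -0.3, -0.4]
width: 0.05
grasp_force: 0.0
```

```bash
python3 - <<'E'
from look import *
o=env.get_obs();print(o["position"],R.from_quat(o["ee_rot"]).as_matrix(),o["contact_force"])
E
```

```text
[ 0.4615 -0.2309  0.1023] [[-0.8681  0.4964 -0.002 ]
 [ 0.4964  0.8681  0.0014]
 [ 0.0025  0.0002 -1.    ]] [ 0.3083 -0.2714 -0.404 ]
```

```bash
python3 - <<'E'
from look import *
for n in("w1","w2"):
    print(np.load(f"pics/{n}.npz")["extrinsics"])
k=env.calibration("wrist");print(np.array(k["extrinsics"]))
for i in range(3):
    env.snapshot("wrist");o=env.get_obs();print(o["position"],env.calibration("wrist")["extrinsics"][:3,3])
E
```

```text
[[ 1.      0.0009  0.0021  0.4633]
 [ 0.0015 -0.9563 -0.2925  0.1359]
 [ 0.0017  0.2925 -0.9563  0.3934]
 [ 0.      0.      0.      1.    ]]
[[ 1.     -0.0032 -0.0023  0.4651]
 [-0.0037 -0.9566 -0.2913 -0.1551]
 [-0.0013  0.2913 -0.9566  0.3925]
 [ 0.      0.      0.      1.    ]]
[[ 0.4962  0.8308  0.2522  0.3966]
 [ 0.8682 -0.475  -0.1436 -0.1935]
 [ 0.0005  0.2902 -0.957   0.2824]
 [ 0.      0.      0.      1.    ]]
[ 0.4627 -0.2318  0.1041] [ 0.3973 -0.194   0.284 ]
[ 0.4633 -0.2324  0.1052] [ 0.3976 -0.1943  0.2849]
[ 0.4636 -0.2326  0.1057] [ 0.3978 -0.1945  0.2853]
```

send_rows(plan=[-0.05, 0, 1.2, 0, 0, 0, 5, 0, 0, 1.1, 0, 0, 0, 5, 0, 0, 0, 0, 0, 0, 5, 0, 0, 0, 0, 0, 0, 1.5, 0, 0, 0, 0, 0, 0, 1.5, 0, 0, 0, 0, 0, 0, 1.5, 0, 0, 0, 0, 0, 0, 1.5, 0, 0, 0, 0, 0, 0, 1.5, 0, 0, 0, 0, 0, 0, 1.5], squeeze=60)

```text
time_s: 5.13
position: [0.4628, -0.2322, 0.0805]
ee_rot: [0.256, 0.967, -0.0, 0.0]
contact_force: [-0.9, -0.5, 0.4]
width: 0.015
grasp_force: 1.0
```

send_rows(plan=[0, 0, 0, 0, 0, 0, 1.5, 0, 0, 0, 0, 0, 0, 1.5, 0, 0, 0, 0, 0, 0, 1.5])

```text
time_s: 5.38
position: [0.4628, -0.2322, 0.0804]
ee_rot: [0.256, 0.967, -0.0, 0.0]
contact_force: [0.4, 0.7, 1.3]
width: 0.0152
grasp_force: 1.2
```

```bash
python3 - <<'E'
from look import *
a=env.snapshot("wrist");b=env.snapshot("side");print(env.regions_of("side","spindle")and 1)
cv2.imwrite("pics/m.png",np.hstack([cv2.resize(a,(400,300)),cv2.resize(b[180:300,130:290],(400,300),interpolation=2)]))
E
```

```text
1
```

View pics/m.png

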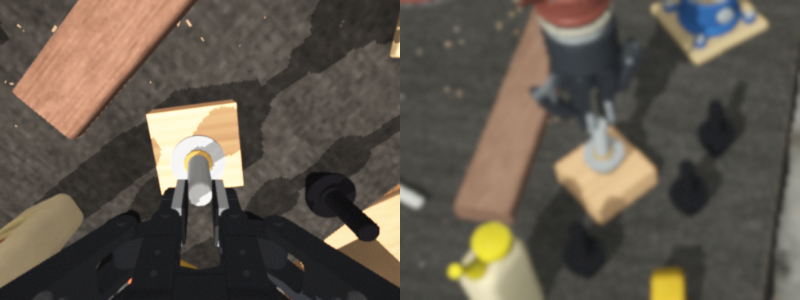

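The side view shows the fingers around the steel shaft. I close fully to see whether they grip it.

send_rows(plan=[0, 0, 0, 0, 0, 0, 1.2, 0, 0, 0, 0, 0, 0, 1.2, 0, 0, 0, 0, 0, 0, 1.2])

```text
time_s: 5.78
position: [0.4631, -0.2324, 0.0808]
ee_rot: [0.256, 0.967, -0.0, 0.001]
contact_force: [-0.9, 0.1, 4.4]
width: 0.0119
grasp_force: 3.0
```

```bash
python3 - <<'E'
from look import *
a=env.snapshot("wrist");cv2.imwrite("pics/m2.png",cv2.resize(a[150:350,170:340],(510,600),interpolation=2))
o=env.get_obs();print(o["width"],o["grasp_force"],o["contact_force"],o["wrist_torque"],o["position"])
E
```

```text
0.011921322393029014 3.218593976343982 [ 0.0097 -0.5801  4.7433] [0.0761 0.0287 0.0339] [ 0.4631 -0.2323  0.0808]
```

View pics/m2.png

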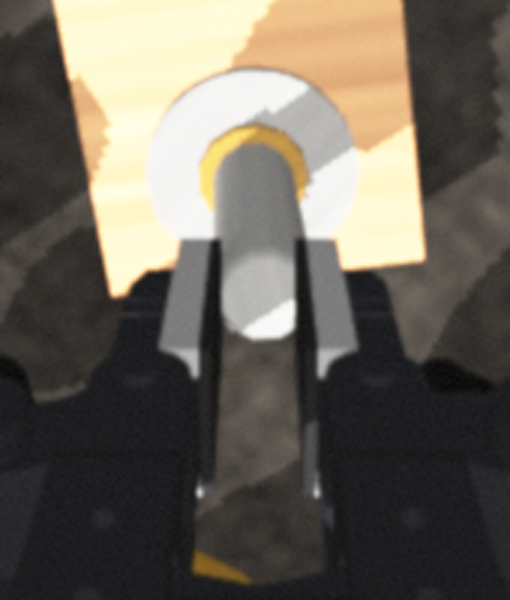

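The pads sit on both sides of the shaft, shaft top at about (258,290) in the crop. Grip force is rising, so I close further to get the full grip.

send_rows(plan=[0, 0, 0, 0, 0, 0, 0, 0, 0, 0, 0, 0, 0, 0, 0, 0, 0, 0, 0, 0, 0, 0, 0, 0, 0, 0, 0, 0])

```text
time_s: 6.17
position: [0.4633, -0.2327, 0.0812]
ee_rot: [0.256, 0.967, -0.0, 0.001]
contact_force: [0.5, -0.1, 6.6]
width: 0.0001
grasp_force: 3.2
```

```bash
python3 - <<'E'
from look import *
a=env.snapshot("wrist");b=env.snapshot("side");c=env.snapshot("scene")
cv2.imwrite("pics/m3.png",np.hstack([cv2.resize(a[150:350,170:340],(340,400),interpolation=2),cv2.resize(c[150:270,240:370],(433,400),interpolation=2)]))
E
```

```text
(no output)
```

View pics/m3.png

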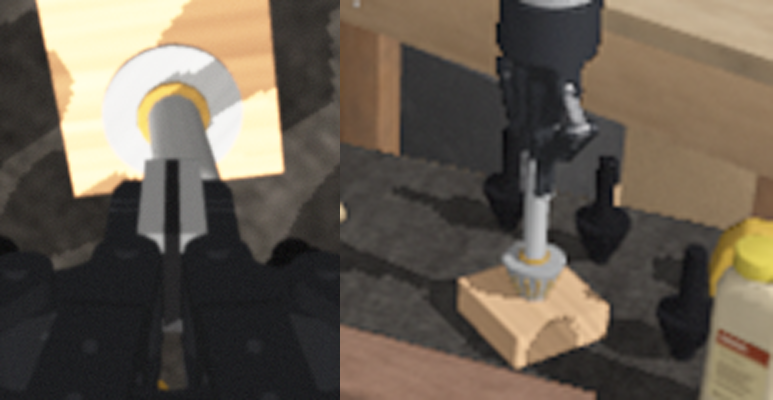

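The fingers have shut beside the shaft, at about (170,200) in the wrist crop with the shaft emerging to their right, and the spindle leans slightly. I open gently and check by projection where the fingertips really are.

send_rows(plan=[0, 0, 0, 0, 0, 0, 5, 0, 0, 0, 0, 0, 0, 5, 0, 0, 0, 0, 0, 0, 5, 0, 0, 0, 0, 0, 0, 5, 0, 0, 0, 0, 0, 0, 5])

```text
time_s: 6.73
position: [0.4619, -0.2315, 0.079]
ee_rot: [0.256, 0.967, 0.0, -0.001]
contact_force: [-0.2, 0.5, -0.1]
width: 0.0497
grasp_force: 0.0
```

```bash
python3 - <<'E'
from look import *
o=env.get_obs();p=o["position"];print(p,o["contact_force"],o["width"])
M=R.from_quat(o["ee_rot"]).as_matrix()
ims={}
for c in("wrist","scene","side"):
    k=env.calibration(c);a=env.snapshot(c);ims[c]=a;cv2.imwrite(f"pics/o_{c}.png",a)
    for t in("spindle_shaft","spindle","holder"):print(c,t,[(np.round(d["xy"],1),round(d["confidence"],2)) for d in env.landmark_of(c,t)])
    print(" shaft z .019 .061 .065 .099 .119:",[np.round(proj(k,(.4629,-.232,z)),1) for z in(.019,.061,.065,.099,.119)]," tcp",np.round(proj(k,p),1))
    for z in(.08,.099,.119): 
        for s in(-1,1):
            q=proj(k,np.r_[p[:2],z]+M[:,1]*.025*s).round().astype(int);cv2.circle(a,tuple(map(int,q)),1,(0,0,255) if z<.09 else (0,255,255) if z<.11 else (255,0,255),-1)
            
a=ims["wrist"];s=cv2.resize(ims["scene"][150:260,255:355],(400,440),interpolation=2);d=cv2.resize(ims["side"][190:290,160:260],(400,400),interpolation=2)
w=cv2.resize(a[140:340,150:360],(400,381),interpolation=2)
cv2.imwrite("pics/comp.png",np.hstack([np.vstack([s])[:440],np.vstack([w,np.zeros((59,400,3),np.uint8)])]))
E
```

```text
[ 0.4619 -0.2315  0.079 ] [-0.2216  0.4728 -0.1387] 0.04970183723731787
wrist spindle_shaft [(array([255.5, 236.4]), 0.68), (array([136. , 340.7]), 0.66), (array([451.9, 281.8]), 0.58), (array([ 66.4, 276.8]), 0.48)]
wrist spindle [(array([312.4, 280.5]), 0.88), (array([251.9, 190. ]), 0.74)]
wrist holder [(array([250.6, 184.1]), 0.6)]
 shaft z .019 .061 .065 .099 .119: [array([255.1, 190.7]), array([255. , 209.6]), array([255. , 211.8]), array([254.9, 234.2]), array([254.9, 251.7])]  tcp [254.9 218.4]
scene spindle_shaft [(array([300.4, 218.2]), 0.78), (array([320. , 203.9]), 0.73), (array([346.2, 231.1]), 0.58), (array([290.5, 196.7]), 0.53)]
scene spindle [(array([314.9, 228.7]), 0.89), (array([340. , 257.1]), 0.58), (array([299.8, 241.2]), 0.51)]
scene holder [(array([298.3, 240.9]), 0.74), (array([294.6, 245.6]), 0.62)]
 shaft z .019 .061 .065 .099 .119: [array([296.4, 239.9]), array([297.3, 226.9]), array([297.4, 225.6]), array([298.2, 214.7]), array([298.7, 208.1])]  tcp [297.4 221.3]
side spindle_shaft [(array([199.2, 277.5]), 0.66), (array([241.1, 248.3]), 0.63), (array([255. , 225.9]), 0.57), (array([207.3, 232.4]), 0.47)]
side spindle [(array([214. , 247.8]), 0.78), (array([265. , 166.5]), 0.72), (array([255.2, 241.2]), 0.71), (array([203.8, 287.6]), 0.65), (array([242.8, 261.6]), 0.5)]
side holder [(array([215.1, 249.8]), 0.92), (array([284. , 134.1]), 0.45), (array([173.9, 304.1]), 0.41)]
 shaft z .019 .061 .065 .099 .119: [array([212.4, 247.8]), array([210.9, 240.1]), array([210.7, 239.3]), array([209.4, 232.6]), array([208.5, 228.6])]  tcp [209.9 236.3]
```

View pics/comp.png

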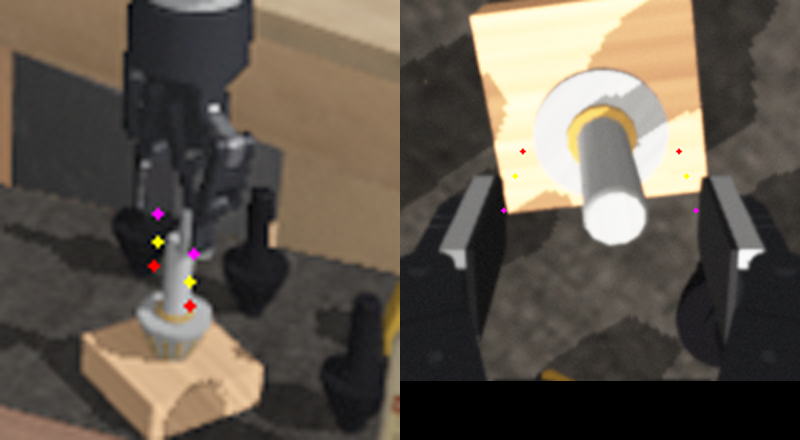

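The composite shows the real fingertips at about the height of the shaft's top, z ≈ 0.12 (magenta marks). That is some 40 mm behind the reported TCP, and both cameras agree. So the fingers only pinched the shaft's tip. I lower by 3.5 cm, watching the force.

send_rows(plan=[0, 0, 0.7, 0, 0, 0, 5, 0, 0, 0.7, 0, 0, 0, 5, 0, 0, 0.7, 0, 0, 0, 5, 0, 0, 0.4, 0, 0, 0, 5, 0, 0, 0, 0, 0, 0, 5])

```text
time_s: 7.75
position: [0.4614, -0.2312, 0.0531]
ee_rot: [0.256, 0.967, 0.001, -0.002]
contact_force: [0.4, -0.2, -0.7]
width: 0.0502
grasp_force: 0.0
```

send_rows(plan=[0, 0, 0.5, 0, 0, 0, 5, 0, 0, 0.5, 0, 0, 0, 5, 0, 0, 0, 0, 0, 0, 5])

```text
time_s: 8.0
position: [0.462, -0.2316, 0.0439]
ee_rot: [0.256, 0.967, 0.0, -0.001]
contact_force: [-1.0, 0.4, 0.3]
width: 0.0503
grasp_force: 0.0
```

```bash
python3 - <<'E'
from look import *
a=env.snapshot("wrist");cv2.imwrite("pics/d_w.png",a);s=env.snapshot("scene");cv2.imwrite("pics/d_s.png",s)
o=env.get_obs();print(o["position"],o["contact_force"])
g=cv2.cvtColor(a,6)
# text view of the wrist crop
print("\n".join("".join(" .:-=+*#%@"[v*10//256] for v in r) for r in cv2.resize(g[170:300,180:332],(120,52),interpolation=cv2.INTER_AREA)))
E
```

```text
[ 0.4625 -0.2319  0.0448] [-0.7801 -0.1971  0.8653]<stdin>:6: RuntimeWarning: overflow encountered in scalar multiply
Traceback (most recent call last):
OverflowError: Python integer 256 out of bounds for uint8
```

send_rows(plan=[0, 0, 0, 0, 0, 0, 3, 0, 0, 0, 0, 0, 0, 2.2, 0, 0, 0, 0, 0, 0, 1.6, 0, 0, 0, 0, 0, 0, 1.2, 0, 0, 0, 0, 0, 0, 1.0, 0, 0, 0, 0, 0, 0, 1.0, 0, 0, 0, 0, 0, 0, 1.0], squeeze=60)

```text
time_s: 8.68
position: [0.4627, -0.2327, 0.0456]
ee_rot: [0.256, 0.967, -0.001, 0.0]
contact_force: [-2.0, -2.9, 2.4]
width: 0.0161
grasp_force: 58.7
```

send_rows(plan=[0, 0, 0, 0, 0, 0, 1.0, 0, 0, 0, 0, 0, 0, 1.0, 0, 0, 0, 0, 0, 0, 1.0])

```text
time_s: 8.93
position: [0.4628, -0.2326, 0.0456]
ee_rot: [0.256, 0.967, -0.001, 0.0]
contact_force: [-2.2, -4.4, 4.4]
width: 0.0165
grasp_force: 59.0
```

send_rows(plan=[0, 0, -0.5, 0, 0, 0, 1.0, 0, 0, -0.8, 0, 0, 0, 1.0, 0, 0, -1.2, 0, 0, 0, 1.0, 0, 0, -2, 0, 0, 0, 1.0, 0, 0, -2.5, 0, 0, 0, 1.0, 0, 0, -2, 0, 0, 0, 1.0, 0, 0, -1, 0, 0, 0, 1.0, 0, 0, 0, 0, 0, 0, 1.0, 0, 0, 0, 0, 0, 0, 1.0])

```text
time_s: 9.68
position: [0.4627, -0.2314, 0.1449]
ee_rot: [0.256, 0.967, 0.0, 0.0]
contact_force: [-0.3, 0.7, -3.0]
width: 0.0166
grasp_force: 58.6
```

send_rows(plan=[1.45, 2.49, 0, 0, 0, 0, 1.0, 1.45, 2.49, 0, 0, 0, 0, 1.0, 1.45, 2.49, 0, 0, 0, 0, 1.0, 1.45, 2.49, 0, 0, 0, 0, 1.0, 1.45, 2.49, 0, 0, 0, 0, 1.0, 1.45, 2.49, 0, 0, 0, 0, 1.0, 1.45, 2.49, 0, 0, 0, 0, 1.0, 1.45, 2.49, 0, 0, 0, 0, 1.0, 1.45, 2.49, 0, 0, 0, 0, 1.0, 1.45, 2.49, 0, 0, 0, 0, 1.0])

```text
time_s: 10.52
position: [0.4582, 0.0578, 0.1426]
ee_rot: [0.256, 0.967, -0.0, -0.002]
contact_force: [0.5, 0.7, -2.3]
width: 0.0166
grasp_force: 58.9
```

send_rows(plan=[0, 0, 0, 0, 0, 0, 1.0, 0, 0, 0, 0, 0, 0, 1.0, 0, 0, 0, 0, 0, 0, 1.0])

```text
time_s: 10.77
position: [0.459, 0.056, 0.1434]
ee_rot: [0.256, 0.967, -0.0, -0.001]
contact_force: [-0.6, -0.4, -2.8]
width: 0.0163
grasp_force: 59.3
```

```bash
cat > rim.py <<'E'
from look import *
from scipy.optimize import minimize
def rim(cmd,yaw=60.3):
    # light-blue rim face, located with the commanded TCP pose and nominal camera mount
    a=np.radians(yaw);M=np.array([[-np.sin(a),np.cos(a),0],[np.cos(a),np.sin(a),0],[0,0,-1]])
    C=np.eye(4);C[:3,:3]=M@np.array([[0,-.9563,-.2924],[1,0,0],[0,-.2924,.9563]]);C[:3,3]=np.array(cmd)+M@[.0753,0,-.1799]
    kc=env.calibration("wrist");k=dict(K=kc["K"],extrinsics=C);im=env.snapshot("wrist")
    h=cv2.cvtColor(im,cv2.COLOR_BGR2HSV).astype(int)
    for vt in(150,180):
        L=(h[...,0]>100)&(h[...,0]<125)&(h[...,1]>90)&(h[...,2]>vt)
        y,x=np.nonzero(L);P=np.array([onz(k,q,.07)[:2] for q in np.c_[x,y]])
        f=lambda c:np.minimum(np.abs(np.linalg.norm(P-c,axis=1)-.038),.004).sum()
        r=min((minimize(f,(sx,sy),method="Nelder-Mead",options=dict(initial_simplex=[(sx,sy),(sx+.005,sy),(sx,sy+.005)])) for sx in(.456,.462) for sy in(.053,.059)),key=lambda r:r.fun)
        d=P-r.x;m=np.abs(np.linalg.norm(d,axis=1)-.038)<.006
        print(vt,len(x),r.x,r.fun/len(x),np.histogram(np.degrees(np.arctan2(d[m,1],d[m,0])),12,(-180,180))[0])
    print("cal-noise",kc["extrinsics"][:3,3]-C[:3,3])
    return im,k
E
python3 - <<'E'
from rim import *
o=env.get_obs();print(o["position"],o["contact_force"],o["wrist_torque"],o["width"],o["grasp_force"])
cmd=(.4597,.0563,.145)
im,k=rim(cmd);cv2.imwrite("pics/r1.png",im)
print("shaft top expected",proj(k,(cmd[0],cmd[1],.219)))
print([(t,[(np.round(d["xy"],1),round(d["confidence"],2)) for d in env.landmark_of("wrist",t)][:2]) for t in("spindle_shaft","rib_top","block_axis")])
E
```

```text
[0.459  0.056  0.1434] [-0.5758 -0.403  -2.8218] [ 0.0689 -0.0119  0.0504] 0.016292367198937046 59.25744569627568
150 1458 [0.4596 0.0562] 0.0017939424669815448 [206 132 136  10   0   0  21 148 154 139 160 149]
180 1159 [0.4597 0.056 ] 0.0014840999269689105 [160 122 121   9   0   0  15 116 125 118 130 129]
cal-noise [-0.0001  0.     -0.0014]
shaft top expected [255.61   291.8363]
[('spindle_shaft', [(array([251.8, 263.2]), 0.95)]), ('rib_top', [(array([306. , 180.4]), 0.88)]), ('block_axis', [(array([258.6, 182.7]), 0.89)])]
```

send_rows(plan=[0, 0, 2, 0, 0, 0, 1.0, 0, 0, 2, 0, 0, 0, 1.0, 0, 0, 1.5, 0, 0, 0, 1.0, 0, 0, 1, 0, 0, 0, 1.0, 0, 0, 0.7, 0, 0, 0, 1.0, 0, 0, 0, 0, 0, 0, 1.0, 0, 0, 0, 0, 0, 0, 1.0])

```text
time_s: 11.55
position: [0.4603, 0.0558, 0.0734]
ee_rot: [0.257, 0.967, 0.0, 0.0]
contact_force: [0.1, -0.0, -1.7]
width: 0.0163
grasp_force: 59.3
```

send_rows(plan=[0, 0, 0.1, 0, 0, 0, 1.0, 0, 0, 0.1, 0, 0, 0, 1.0, 0, 0, 0, 0, 0, 0, 1.0])

```text
time_s: 11.8
position: [0.4606, 0.0561, 0.0719]
ee_rot: [0.256, 0.967, 0.0, 0.001]
contact_force: [-0.0, 1.0, -2.5]
width: 0.0163
grasp_force: 59.3
```

send_rows(plan=[0, 0, 0.1, 0, 0, 0, 1.0, 0, 0, 0.1, 0, 0, 0, 1.0, 0, 0, 0, 0, 0, 0, 1.0])

```text
time_s: 12.05
position: [0.4599, 0.0561, 0.069]
ee_rot: [0.256, 0.967, -0.0, -0.0]
contact_force: [-0.4, -0.2, -2.6]
width: 0.0166
grasp_force: 59.3
```

send_rows(plan=[0, 0, 0.1, 0, 0, 0, 1.0, 0, 0, 0.1, 0, 0, 0, 1.0, 0, 0, 0, 0, 0, 0, 1.0])

```text
time_s: 12.3
position: [0.4598, 0.0561, 0.0668]
ee_rot: [0.256, 0.967, -0.0, -0.0]
contact_force: [0.3, -0.7, -2.5]
width: 0.0164
grasp_force: 59.3
```

send_rows(plan=[0, 0, 0.1, 0, 0, 0, 1.0, 0, 0, 0.05, 0, 0, 0, 1.0, 0, 0, 0, 0, 0, 0, 1.0])

```text
time_s: 12.55
position: [0.4599, 0.0561, 0.0654]
ee_rot: [0.256, 0.967, -0.0, -0.0]
contact_force: [-0.2, -0.2, -2.8]
width: 0.0167
grasp_force: 59.3
```

cmd z 0.0655, origin about 0.0395.

send_rows(plan=[0, 0, 0.1, 0, 0, 0, 1.0, 0, 0, 0.05, 0, 0, 0, 1.0, 0, 0, 0, 0, 0, 0, 1.0])

```text
time_s: 12.8
position: [0.4599, 0.0561, 0.0639]
ee_rot: [0.256, 0.967, -0.0, -0.0]
contact_force: [-0.6, 0.4, -2.8]
width: 0.0164
grasp_force: 59.3
```

send_rows(plan=[0, 0, 0.1, 0, 0, 0, 1.0, 0, 0, 0.05, 0, 0, 0, 1.0, 0, 0, 0, 0, 0, 0, 1.0])

```text
time_s: 13.05
position: [0.4599, 0.0561, 0.0624]
ee_rot: [0.256, 0.967, -0.0, -0.0]
contact_force: [0.2, 0.2, -2.5]
width: 0.0165
grasp_force: 59.3
```

send_rows(plan=[0, 0, 0.1, 0, 0, 0, 1.0, 0, 0, 0.05, 0, 0, 0, 1.0, 0, 0, 0, 0, 0, 0, 1.0])

```text
time_s: 13.3
position: [0.4599, 0.0561, 0.0609]
ee_rot: [0.256, 0.967, -0.0, -0.0]
contact_force: [-0.5, 0.1, -2.9]
width: 0.0165
grasp_force: 59.3
```

send_rows(plan=[0, 0, 0.1, 0, 0, 0, 1.0, 0, 0, 0.05, 0, 0, 0, 1.0, 0, 0, 0, 0, 0, 0, 1.0])

```text
time_s: 13.55
position: [0.4599, 0.0561, 0.0594]
ee_rot: [0.256, 0.967, -0.0, -0.0]
contact_force: [0.8, -0.1, -2.2]
width: 0.0164
grasp_force: 59.3
```

send_rows(plan=[0, 0, 0.1, 0, 0, 0, 1.0, 0, 0, 0.1, 0, 0, 0, 1.0, 0, 0, 0, 0, 0, 0, 1.0])

```text
time_s: 13.8
position: [0.4598, 0.0561, 0.0573]
ee_rot: [0.256, 0.967, -0.0, -0.0]
contact_force: [-1.0, -0.7, -3.5]
width: 0.0162
grasp_force: 59.3
```

send_rows(plan=[0, 0, 0.1, 0, 0, 0, 1.0, 0, 0, 0.1, 0, 0, 0, 1.0, 0, 0, 0, 0, 0, 0, 1.0])

```text
time_s: 14.05
position: [0.4598, 0.0561, 0.0553]
ee_rot: [0.256, 0.967, -0.0, -0.0]
contact_force: [-0.5, -0.0, -1.8]
width: 0.0163
grasp_force: 59.3
```

send_rows(plan=[0, 0, 0.1, 0, 0, 0, 1.0, 0, 0, 0.05, 0, 0, 0, 1.0, 0, 0, 0, 0, 0, 0, 1.0])

```text
time_s: 14.3
position: [0.4599, 0.0561, 0.0539]
ee_rot: [0.256, 0.967, -0.0, -0.0]
contact_force: [-0.7, 0.1, -2.4]
width: 0.0165
grasp_force: 59.3
```

send_rows(plan=[0, 0, 0.1, 0, 0, 0, 1.0, 0, 0, 0.05, 0, 0, 0, 1.0, 0, 0, 0, 0, 0, 0, 1.0])

```text
time_s: 14.55
position: [0.4599, 0.0561, 0.0525]
ee_rot: [0.256, 0.967, -0.0, -0.0]
contact_force: [-0.9, -0.4, -1.9]
width: 0.0164
grasp_force: 59.3
```

send_rows(plan=[0, 0, 0.1, 0, 0, 0, 1.0, 0, 0, 0.05, 0, 0, 0, 1.0, 0, 0, 0, 0, 0, 0, 1.0])

```text
time_s: 14.8
position: [0.4599, 0.0562, 0.0512]
ee_rot: [0.256, 0.967, 0.0, -0.0]
contact_force: [-2.4, 1.1, 0.7]
width: 0.0165
grasp_force: 59.6
```

send_rows(plan=[0.05, 0, 0, 0, 0, 0, 1.0, 0.05, 0, 0, 0, 0, 0, 1.0, 0, 0, 0, 0, 0, 0, 1.0])

```text
time_s: 15.05
position: [0.4591, 0.0566, 0.0509]
ee_rot: [0.256, 0.967, -0.0, 0.0]
contact_force: [-0.2, 0.0, -2.3]
width: 0.0163
grasp_force: 59.5
```

send_rows(plan=[0, 0, 0.1, 0, 0, 0, 1.0, 0, 0, 0, 0, 0, 0, 1.0])

```text
time_s: 15.22
position: [0.459, 0.0566, 0.0499]
ee_rot: [0.256, 0.967, -0.0, -0.0]
contact_force: [0.0, 1.0, -3.0]
width: 0.0165
grasp_force: 59.5
```

send_rows(plan=[0, 0, 0.1, 0, 0, 0, 1.0, 0, 0, 0, 0, 0, 0, 1.0])

```text
time_s: 15.38
position: [0.459, 0.0566, 0.0492]
ee_rot: [0.256, 0.967, 0.0, -0.0]
contact_force: [-1.6, 0.9, -0.9]
width: 0.0169
grasp_force: 59.6
```

send_rows(plan=[0.08, 0, 0, 0, 0, 0, 1.0, 0, 0, 0.05, 0, 0, 0, 1.0, 0, 0, 0, 0, 0, 0, 1.0])

```text
time_s: 15.63
position: [0.4586, 0.0569, 0.0486]
ee_rot: [0.256, 0.967, -0.0, 0.0]
contact_force: [-1.5, 0.1, -0.7]
width: 0.0165
grasp_force: 59.5
```

send_rows(plan=[0.05, 0, 0.05, 0, 0, 0, 1.0, 0, 0, 0, 0, 0, 0, 1.0, 0, 0, 0, 0, 0, 0, 1.0])

```text
time_s: 15.88
position: [0.4584, 0.057, 0.0484]
ee_rot: [0.256, 0.967, -0.0, 0.0]
contact_force: [0.9, -1.5, -0.3]
width: 0.0167
grasp_force: 59.6
```

send_rows(plan=[-0.03, -0.02, 0.05, 0, 0, 0, 1.0, 0, 0, 0, 0, 0, 0, 1.0, 0, 0, 0, 0, 0, 0, 1.0])

```text
time_s: 16.13
position: [0.4585, 0.057, 0.048]
ee_rot: [0.256, 0.967, 0.0, 0.0]
contact_force: [-0.3, -0.7, 2.0]
width: 0.0167
grasp_force: 59.8
```

send_rows(plan=[0, 0, 0.05, 0, 0, 0, 1.0, 0, 0, 0, 0, 0, 0, 1.0, 0, 0, 0, 0, 0, 0, 1.0])

```text
time_s: 16.38
position: [0.4585, 0.057, 0.0475]
ee_rot: [0.256, 0.967, 0.0, 0.0]
contact_force: [-1.6, -0.2, 3.0]
width: 0.0162
grasp_force: 59.9
```

send_rows(plan=[0.01, 0, 0.06, 0, 0, 0, 1.0, 0, 0, 0, 0, 0, 0, 1.0, 0, 0, 0, 0, 0, 0, 1.0])

```text
time_s: 16.63
position: [0.4585, 0.0571, 0.047]
ee_rot: [0.256, 0.967, 0.0, 0.0]
contact_force: [-1.0, 0.8, 4.8]
width: 0.0164
grasp_force: 60.1
```

send_rows(plan=[0.01, 0, 0.1, 0, 0, 0, 1.0, 0, 0, 0, 0, 0, 0, 1.0, 0, 0, 0, 0, 0, 0, 1.0])

```text
time_s: 16.88
position: [0.4586, 0.0571, 0.0464]
ee_rot: [0.256, 0.967, 0.0, 0.0]
contact_force: [-2.4, 0.9, 7.3]
width: 0.0165
grasp_force: 60.5
```

send_rows(plan=[0.04, 0, 0.07, 0, 0, 0, 1.0, 0, 0, 0, 0, 0, 0, 1.0, 0, 0, 0, 0, 0, 0, 1.0, 0, 0, 0, 0, 0, 0, 1.0, 0, 0, 0, 0, 0, 0, 1.0, 0, 0, 0, 0, 0, 0, 1.0])

```text
time_s: 17.38
position: [0.4586, 0.0572, 0.0462]
ee_rot: [0.256, 0.967, 0.0, 0.001]
contact_force: [-1.5, 1.9, 9.3]
width: 0.0162
grasp_force: 60.7
```

send_rows(plan=[0, 0, 0, 0, 0, 0, 1.0, 0, 0, 0, 0, 0, 0, 1.0, 0, 0, 0, 0, 0, 0, 1.0, 0, 0, 0, 0, 0, 0, 1.0, 0, 0, 0, 0, 0, 0, 1.0, 0, 0, 0, 0, 0, 0, 1.0, 0, 0, 0, 0, 0, 0, 1.0, 0, 0, 0, 0, 0, 0, 1.0])

```text
time_s: 18.05
position: [0.4586, 0.0572, 0.0462]
ee_rot: [0.256, 0.967, 0.0, 0.001]
contact_force: [-1.8, 0.9, 8.8]
width: 0.0164
grasp_force: 60.6
```

```bash
python3 - <<'E'
from rim import *
o=env.get_obs();print(o["position"],o["contact_force"],o["wrist_torque"])
c=np.array([.4600,.0561,.0456])+np.array([-.8686,.4955,0])*.0022+np.array([.4955,.8686,0])*-.0002;print(c)
im,k=rim(c);cv2.imwrite("pics/r2.png",im)
E
```

```text
[0.4586 0.0572 0.0462] [-1.7757  0.8798  8.7521] [0.1102 0.354  0.0022]
[0.458  0.057  0.0456]
150 2704 [0.4575 0.0565] 0.0019516324609220792 [457 305 261  32   0   0  10 309 157   0 279 375]
180 2305 [0.4577 0.0564] 0.0017174296093879294 [407 289 244  25   0   0   5 271 126   0 246 355]
cal-noise [0.0005 0.0005 0.0005]
```

Contact is about 11.6 N, held for over a second, and the rim is within 0.6 mm of the spindle axis. Next I lighten the push and rock about the tool's x, with the pivot at TCP height.

send_rows(plan=[0, 0, -0.1, 0, 0, 0, 1.0, 0, 0, 0, 0.7, 0, 0, 1.0, 0, 0, 0, 0.7, 0, 0, 1.0, 0, 0, 0, 0.7, 0, 0, 1.0, 0, 0, 0, 0, 0, 0, 1.0])

```text
time_s: 18.52
position: [0.4586, 0.0572, 0.0465]
ee_rot: [0.256, 0.966, -0.018, -0.004]
contact_force: [1.1, 0.2, 6.4]
width: 0.0164
grasp_force: 60.2
```

send_rows(plan=[0, 0, 0, 0.8, 0, 0, 1.0, 0, 0, 0, 0.8, 0, 0, 1.0, 0, 0, 0, 0.8, 0, 0, 1.0, 0, 0, 0, 0, 0, 0, 1.0])

```text
time_s: 18.85
position: [0.4586, 0.0573, 0.0465]
ee_rot: [0.256, 0.966, -0.038, -0.009]
contact_force: [0.3, 0.1, 5.4]
width: 0.0165
grasp_force: 60.2
```

```bash
python3 - <<'E'
from look import *
o=env.get_obs();z=R.from_quat(o["ee_rot"]).as_matrix()[:,2];b=np.radians(59.5)
print("lean to rib deg",np.degrees(-z[0]*np.cos(b)-z[1]*np.sin(b)),"side",np.degrees(-z[0]*np.sin(b)+z[1]*np.cos(b)),o["contact_force"],o["wrist_torque"],o["position"])
E
```

```text
lean to rib deg 4.518555829321523 side -0.16306430016486548 [0.2545 0.1117 5.3964] [-0.0671  0.0171 -0.0101] [0.4586 0.0573 0.0465]
```

send_rows(plan=[0, 0, 0, 0.5, 0, 0, 1.0, 0, 0, 0, 0.4, 0, 0, 1.0, 0, 0, 0, 0, 0, 0, 1.0, 0, 0, 0, 0, 0, 0, 1.0, 0, 0, 0, 0, 0, 0, 1.0])

```text
time_s: 19.27
position: [0.4586, 0.0572, 0.0465]
ee_rot: [0.256, 0.966, -0.046, -0.011]
contact_force: [0.7, 0.1, 5.3]
width: 0.0162
grasp_force: 60.2
```

send_rows(plan=[0, 0, 0, -0.9, 0, 0, 1.0, 0, 0, 0, -0.9, 0, 0, 1.0, 0, 0, 0, -0.9, 0, 0, 1.0, 0, 0, 0, -0.9, 0, 0, 1.0, 0, 0, 0, -0.9, 0, 0, 1.0, 0, 0, 0, -0.9, 0, 0, 1.0, 0, 0, 0, 0, 0, 0, 1.0])

```text
time_s: 19.85
position: [0.4585, 0.0572, 0.0465]
ee_rot: [0.257, 0.967, 0.001, 0.001]
contact_force: [0.1, 0.8, 5.3]
width: 0.0161
grasp_force: 60.1
```

Force is steady, so the cone is staying seated. I continue the other way to −5.4°.

send_rows(plan=[0, 0, 0, -0.9, 0, 0, 1.0, 0, 0, 0, -0.9, 0, 0, 1.0, 0, 0, 0, -0.9, 0, 0, 1.0, 0, 0, 0, -0.9, 0, 0, 1.0, 0, 0, 0, -0.9, 0, 0, 1.0, 0, 0, 0, -0.9, 0, 0, 1.0, 0, 0, 0, 0, 0, 0, 1.0, 0, 0, 0, 0, 0, 0, 1.0, 0, 0, 0, 0, 0, 0, 1.0, 0, 0, 0, 0, 0, 0, 1.0])

```text
time_s: 20.68
position: [0.4585, 0.0572, 0.0465]
ee_rot: [0.256, 0.966, 0.046, 0.013]
contact_force: [0.4, -0.5, 6.2]
width: 0.0163
grasp_force: 60.1
```

```bash
python3 - <<'E'
from look import *
o=env.get_obs();z=R.from_quat(o["ee_rot"]).as_matrix()[:,2];b=np.radians(59.5)
print("lean to rib deg",np.degrees(-z[0]*np.cos(b)-z[1]*np.sin(b)),"side",np.degrees(-z[0]*np.sin(b)+z[1]*np.cos(b)),o["contact_force"],o["wrist_torque"],o["position"])
E
```

```text
lean to rib deg -5.429425081236424 side -0.006219355129879193 [ 0.3768 -0.5187  6.2128] [ 0.1926 -0.0294 -0.0044] [0.4585 0.0572 0.0465]
```

send_rows(plan=[0, 0, 0, 1.2, 0, 0, 1.0, 0, 0, 0, 1.2, 0, 0, 1.0, 0, 0, 0, 1.2, 0, 0, 1.0, 0, 0, 0, 1.2, 0, 0, 1.0, 0, 0, 0, 1.2, 0, 0, 1.0, 0, 0, 0, 1.2, 0, 0, 1.0, 0, 0, 0, 1.2, 0, 0, 1.0, 0, 0, 0, 1.2, 0, 0, 1.0, 0, 0, 0, 1.2, 0, 0, 1.0, 0, 0, 0, 0, 0, 0, 1.0])

```text
time_s: 21.52
position: [0.4587, 0.0573, 0.0464]
ee_rot: [0.256, 0.966, -0.046, -0.011]
contact_force: [1.2, -0.4, 5.7]
width: 0.0162
grasp_force: 60.3
```

```bash
cat > st.py <<'E'
from look import *
o=env.get_obs();z=R.from_quat(o["ee_rot"]).as_matrix()[:,2];b=np.radians(59.5)
print("lean to rib deg",np.degrees(-z[0]*np.cos(b)-z[1]*np.sin(b)),"side",np.degrees(-z[0]*np.sin(b)+z[1]*np.cos(b)),o["contact_force"],o["wrist_torque"],o["position"])
E
python3 st.py
```

```text
lean to rib deg 5.441164126744597 side -0.17927540118154736 [ 1.1822 -0.4439  5.6973] [-0.0108 -0.0542  0.0231] [0.4587 0.0573 0.0464]
```

send_rows(plan=[0, 0, 0, 0.7, 0, 0, 1.0, 0, 0, 0, 0, 0, 0, 1.0, 0, 0, 0, 0, 0, 0, 1.0, 0, 0, 0, 0, 0, 0, 1.0])

```text
time_s: 21.85
position: [0.4587, 0.0572, 0.0464]
ee_rot: [0.256, 0.965, -0.051, -0.013]
contact_force: [1.2, 1.2, 5.3]
width: 0.0165
grasp_force: 60.1
```

```bash
python3 st.py
```

```text
lean to rib deg 6.049498939915311 side -0.18965424674280057 [1.236  1.1679 5.3241] [ 0.1283 -0.0982 -0.0357] [0.4587 0.0572 0.0464]
```

send_rows(plan=[0, 0, 0, -1.2, 0, 0, 1.0, 0, 0, 0, -1.2, 0, 0, 1.0, 0, 0, 0, -1.2, 0, 0, 1.0, 0, 0, 0, -1.2, 0, 0, 1.0, 0, 0, 0, -1.2, 0, 0, 1.0, 0, 0, 0, -1.2, 0, 0, 1.0, 0, 0, 0, -1.2, 0, 0, 1.0, 0, 0, 0, -1.2, 0, 0, 1.0, 0, 0, 0, -1.2, 0, 0, 1.0, 0, 0, 0, -0.6, 0, 0, 1.0])

```text
time_s: 22.68
position: [0.4585, 0.0572, 0.0465]
ee_rot: [0.256, 0.965, 0.046, 0.013]
contact_force: [0.1, 1.1, 5.5]
width: 0.0166
grasp_force: 60.2
```

send_rows(plan=[0, 0, 0, -0.4, 0, 0, 1.0, 0, 0, 0, 0, 0, 0, 1.0, 0, 0, 0, 0, 0, 0, 1.0, 0, 0, 0, 0, 0, 0, 1.0, 0, 0, 0, 0, 0, 0, 1.0])

```text
time_s: 23.1
position: [0.4584, 0.0573, 0.0464]
ee_rot: [0.256, 0.965, 0.048, 0.014]
contact_force: [-0.2, 0.0, 5.5]
width: 0.0161
grasp_force: 60.1
```

```bash
python3 st.py
```

```text
lean to rib deg -5.741548016911341 side 0.0014397778918627307 [-0.198   0.0478  5.5077] [ 0.1123 -0.0785 -0.0083] [0.4584 0.0573 0.0464]
```

send_rows(plan=[0, 0, 0, 1.2, 0, 0, 1.0, 0, 0, 0, 1.2, 0, 0, 1.0, 0, 0, 0, 1.2, 0, 0, 1.0, 0, 0, 0, 1.2, 0, 0, 1.0, 0, 0, 0, 0.9, 0, 0, 1.0, 0, 0, -0.1, 0, 0, 0, 1.0, 0, 0, 0, 0, 0, 0, 1.0, 0, 0, 0, 0, 0, 0, 1.0, 0, 0, 0, 0, 0, 0, 1.0])

```text
time_s: 23.85
position: [0.4584, 0.0573, 0.0469]
ee_rot: [0.256, 0.967, 0.001, 0.001]
contact_force: [3.8, 2.0, 1.1]
width: 0.0167
grasp_force: 59.6
```

```bash
python3 st.py; python3 - <<'E'
from look import *
# spindle shaft axis direction from side and scene images (bright shaft edges) saved for measurement
for c in("scene","side"):
    k=env.calibration(c);im=env.snapshot(c);cv2.imwrite(f"pics/f_{c}.png",im)
    print(c,[np.round(proj(k,(.458,.057,z)),1).tolist() for z in(.062,.085,.1,.12)],[(np.round(d["xy"],1),round(d["confidence"],2)) for d in env.landmark_of(c,"spindle_shaft")])
E
```

```text
lean to rib deg -0.09306580256901897 side -0.07946005504131161 [3.8453 2.0183 1.0554] [ 0.3007 -0.7935 -0.0245] [0.4584 0.0573 0.0469]
scene [[215.1, 191.4], [214.9, 184.6], [214.7, 180.1], [214.5, 174.1]] [(array([215.3, 180.8]), 0.65), (array([289.6, 194.7]), 0.6), (array([344.9, 230.6]), 0.57), (array([320.9, 203.7]), 0.54)]
side [[252.3, 175.3], [252.1, 170.6], [251.9, 167.4], [251.8, 163.1]] [(array([243.1, 252.4]), 0.78), (array([255. , 226.5]), 0.58), (array([203.3, 276.8]), 0.56)]
```

send_rows(plan=[-0.05, 0.06, 0, 0, 0, 0, 1.0, 0, 0, 0, 0, 0, 0, 1.0, 0, 0, 0, 0, 0, 0, 1.0])

```text
time_s: 24.3
position: [0.4583, 0.0573, 0.0468]
ee_rot: [0.256, 0.967, -0.0, -0.0]
contact_force: [3.1, 0.6, 2.2]
width: 0.0164
grasp_force: 59.6
```

```bash
python3 st.py
```

```text
lean to rib deg 0.019224691348975417 side 0.00053226361959155 [3.1154 0.551  2.1908] [ 0.0704 -0.5836  0.0259] [0.4583 0.0573 0.0468]
```

send_rows(plan=[-0.07, 0.07, 0, 0, 0, 0, 1.0, 0, 0, 0, 0, 0, 0, 1.0, 0, 0, 0, 0, 0, 0, 1.0])

```text
time_s: 24.55
position: [0.4585, 0.0574, 0.0465]
ee_rot: [0.256, 0.967, -0.001, -0.001]
contact_force: [-1.4, -2.0, 4.8]
width: 0.0169
grasp_force: 60.0
```

```bash
python3 st.py
```

```text
lean to rib deg 0.10848806785532031 side 0.08747346892681908 [-1.3849 -1.9711  4.8026] [-0.262   0.1512  0.0086] [0.4585 0.0574 0.0465]
```

send_rows(plan=[0, -0.05, 0, 0, 0, 0, 1.0, 0, 0, -0.05, 0, 0, 0, 1.0, 0, 0, 0, 0, 0, 0, 1.0])

```text
time_s: 24.8
position: [0.4585, 0.0574, 0.0468]
ee_rot: [0.256, 0.967, -0.0, -0.001]
contact_force: [-0.5, 0.4, 1.3]
width: 0.0162
grasp_force: 59.8
```

```bash
python3 st.py
```

```text
lean to rib deg 0.030355348852537878 side 0.06780834214612182 [-0.5415  0.3579  1.321 ] [-0.0717  0.0506  0.0538] [0.4585 0.0574 0.0468]
```

send_rows(plan=[0, 0, 0, 0, 0, 0, 1.7, 0, 0, 0, 0, 0, 0, 1.9, 0, 0, 0, 0, 0, 0, 2.2, 0, 0, 0, 0, 0, 0, 2.8, 0, 0, 0, 0, 0, 0, 4, 0, 0, 0, 0, 0, 0, 5, 0, 0, 0, 0, 0, 0, 5, 0, 0, 0, 0, 0, 0, 5])

```text
time_s: 25.47
position: [0.4591, 0.0573, 0.0473]
ee_rot: [0.256, 0.967, 0.0, -0.0]
contact_force: [-0.4, -0.5, -1.1]
width: 0.0499
grasp_force: 0.0
```

send_rows(plan=[0, 0, -1.5, 0, 0, 0, 5, 0, 0, -3, 0, 0, 0, 5, 0, 0, -3.5, 0, 0, 0, 5, 0, 0, -3.5, 0, 0, 0, 5, 0, 0, -3, 0, 0, 0, 5, 0, 0, -2, 0, 0, 0, 5, 0, 0, 0, 0, 0, 0, 5, 0, 0, 0, 0, 0, 0, 5])

```text
time_s: 26.13
position: [0.4599, 0.0573, 0.2137]
ee_rot: [0.256, 0.967, 0.0, 0.001]
contact_force: [-1.2, 0.4, -1.0]
width: 0.0501
grasp_force: 0.0
```

```bash
python3 - <<'E'
from rim import *
o=env.get_obs();print(o["position"],o["contact_force"])
im,k=rim(o["position"]);cv2.imwrite("pics/g_w.png",im)
# expected pixels for the upright seated spindle (origin z ~.0215) and observed top disc / flange in bright low-saturation mask
c=(.4580,.0565)
for z in(.0215+.042,.1215):print(z,proj(k,(*c,z)))
h=cv2.cvtColor(im,cv2.COLOR_BGR2HSV);m=((h[...,1]<40)&(h[...,2]>60)).astype(np.uint8)
n,l,s,ct=cv2.connectedComponentsWithStats(m)
for i in range(1,n):
    if s[i,4]>60: print(s[i],ct[i].round(1))
for t in("spindle_shaft","spindle","block_axis"):print(t,[(np.round(d["xy"],1),round(d["confidence"],2)) for d in env.landmark_of("wrist",t)][:3])
u,v=proj(k,(*c,.1215)).astype(int)
g=cv2.cvtColor(im,6).astype(int)
for r in range(v-75,v+25,4):print(r,"".join(" .:-=+*#%@"[g[r,x]*10//256] for x in range(u-45,u+46)))
E
```

```text
[0.4599 0.0573 0.2137] [-1.1852  0.4296 -0.9864]
150 1163 [0.4576 0.0564] 0.0017396011198496113 [145  94  89  82  75  75  83  91  85  28 100  91]
180 912 [0.4578 0.056 ] 0.0014440622338397458 [100  82  74  69  60  60  69  75  63  21  81  79]
cal-noise [-0.0004  0.0004 -0.0002]
0.0635 [254.0678 162.7755]
0.1215 [253.7642 177.0201]
[   0    0   74   80 1778] [28.3 29.7]
[    0     0   453   329 39281] [231.  134.5]
[322   0  39  13 257] [341.7   4.4]
[502  32  10  17  92] [506.9  38.5]
[ 367   49  145  139 7439] [457.  128.7]
[  0  71  26  24 152] [13.5 81.8]
[216 116   9   9  70] [220.  120.1]
[245 117  20   8 134] [255.2 120.5]
[286 118   9   9  65] [290.  122.1]
[ 227  136   54   51 1907] [254.1 161.6]
[ 297  181   82  135 1830] [338.  230.1]
[214 183  11  11  65] [219.8 188. ]
[269 185  24  13  80] [284.4 190.5]
[482 198  24  17 123] [493.1 204.8]
[ 22 236  65  19 662] [ 56.3 244.5]
[ 44 250  45   8 116] [ 67.9 254. ]
[ 69 259  25  10 174] [ 81.5 263.8]
[ 36 262  17  11 147] [ 44.4 267. ]
[ 36 271  60  10 190] [ 66.5 275.5]
[ 39 280  59  15 422] [ 66.5 287. ]
[  0 283  35  50 453] 
[... 2065 characters left out ...]
@@@@%%%%#+:::::-====----=#@@
174 @@@@@@@@@@#+==-:......:=**#%@@@@@@@@@@%@@@@@@@@@@@@@@@@##@@@@@@@@@@@%*-:.::::-====+%@@@@@@@
178 @@@@@@@@@%*++===-:.......:-+*#%%@@@@@@@@@@@@@@@@@@@@@@@%#@@@@@@@@%+-:...::::-====+******##%
182 @@@@@@#+====+++===-:.........:-=+**#%%@@@@@@@@@@@@@@@@%@@@@@%*+-:.....:::-=====--::-+****#%
186 @@@@@%*+#@@@@@@@#++==--:............::---==+****++***++-::..........::-====+#%@@%#=-:=*#%%@
190 @@@@@@@##%@@@@@%*++*#*+===--::....:.........:..................::--======+%@@@@@@@#++#@@@@@
194 @@@@@@@@@@@@@@@@@@@@@@@@@%#*+=====--::::::..........::::---======+#%@@@@@@%#***##%@@@@@@@@@
198 *%%%%###############%%%%%%%%%%%%#*+===++================+**#%%@@@@@@@@@@@@@@@@@@@@@@@@@@@@%
```

```bash
python3 - <<'E'
from rim import *
from scipy.optimize import least_squares
a=np.radians(60.3);M=np.array([[-np.sin(a),np.cos(a),0],[np.cos(a),np.sin(a),0],[0,0,-1]])
cmd=np.array([.4584,.0567,.2132])
C=np.eye(4);C[:3,:3]=M@np.array([[0,-.9563,-.2924],[1,0,0],[0,-.2924,.9563]]);C[:3,3]=cmd+M@[.0753,0,-.1799]
k=dict(K=env.calibration("wrist")["K"],extrinsics=C)
im=cv2.imread("pics/g_w.png");h=cv2.cvtColor(im,cv2.COLOR_BGR2HSV)
m=((h[...,1]<40)&(h[...,2]>60)).astype(np.uint8);n,l,s,ct=cv2.connectedComponentsWithStats(m);i=l[161,240] or l[150,250]
m=(l==i).astype(np.uint8);c=max(cv2.findContours(m,cv2.RETR_EXTERNAL,cv2.CHAIN_APPROX_NONE)[0],key=len)[:,0].astype(float)
c=c[(c[:,1]<168)]
def fit(c,z,r):
    P=np.array([onz(k,q,z)[:2] for q in c])
    q=least_squares(lambda p:np.linalg.norm(P-p[:2],axis=1)-p[2],[.458,.0565,r],loss="soft_l1",f_scale=.0005);return q.x,np.sqrt(2*q.cost/len(P))
print("flange",fit(c,.0635,.024),len(c))
d=((h[...,2]>225)&(h[...,1]<60)).astype(np.uint8);d=h[165:192,240:272,2];print(d[::2,::2])
print("rim cmd:");
L=(h[...,0]>100)&(h[...,0]<125)&(h[...,1]>90)&(h[...,2]>180);y,x=np.nonzero(L);P=np.array([onz(k,q,.07)[:2] for q in np.c_[x,y]])
P=P[np.abs(np.linalg.norm(P-[.4575,.0565],axis=1)-.038)<.005];q=least_squares(lambda p:np.linalg.norm(P-p,axis=1)-.038,[.4575,.0565],loss="soft_l1",f_scale=.001);print(q.x)
for cxy in[(254,177.5)]:print("disc",onz(k,cxy,.1215))
S=env.snapshot("scene");D=env.snapshot("side")
for nme,I in(("scene",S),("side",D)):
    kk=env.calibration(nme);cv2.imwrite(f"pics/h_{nme}.png",I)
    g=cv2.cvtColor(I,6).astype(int);p0=proj(kk,(.458,.0567,.068));p1=proj(kk,(.458,.0567,.1215));print(nme,p0,p1)
    u=int(p0[0]);
    for r in range(int(p1[1])-5,int(p0[1])+8):print(r," ".join("%3d"%g[r,x] for x in range(u-10,u+11)))
E
```

```text
flange (array([0.4549, 0.0567, 0.0268]), np.float64(0.0002823030443719114)) 85
[[245 248 251 224 140 125 126 125 123 122 113 125 206 190 228 245]
 [246 248 253 217 134 124 131 133 135 126 114 127 235 229 242 245]
 [246 247 251 219 136 165 209 225 227 193 146 116 228 245 246 244]
 [247 248 246 199 189 236 246 248 248 246 234 146 207 244 243 244]
 [247 247 244 208 237 247 248 248 249 248 247 212 189 243 243 246]
 [247 246 243 228 246 247 247 248 249 248 248 242 187 242 246 247]
 [245 245 245 235 247 247 248 248 249 249 247 245 186 245 247 247]
 [228 245 246 240 241 247 248 248 249 249 247 243 210 246 246 245]
 [175 214 238 242 241 245 247 248 249 249 247 222 240 246 241 207]
 [108 148 182 212 229 243 246 248 248 247 232 231 239 217 153 100]
 [ 86  90 114 138 161 183 224 228 223 218 219 210 152 101  86  86]
 [ 84  84  88  90  94 101 118 117 112 111 114  97  87  87  87  84]
 [ 84  87  85  88  88  89  89  91  89  87  87  85  87  86  83  85]
 [ 90  92  90  89  89  91  90  87  88  85  86  88  84  85  92 123]]
rim cmd:
[0.4562 0.0555]
disc [0.4568 0.0559 0.1215]
scene [215.1197 189.6614] [21
[... 4113 characters left out ...]
  81  71  93 135 168 183 187 186 183 188 191 187 173 158 165 180 183 174 147 111  88
175  81  76 110 155 180 188 189 185 182 186 191 186 174 163 167 180 186 182 161 125  93
176  85  82 119 162 181 187 189 184 182 184 186 183 176 170 174 182 187 184 170 138 101
177  98  89 116 153 171 181 187 186 184 185 185 184 180 177 181 185 184 179 169 142 106
178 111  94 105 131 152 170 182 186 188 188 189 189 187 186 186 183 177 170 161 135 103
179 116  97  97 112 131 153 171 181 187 189 190 191 189 186 182 175 167 160 148 123  95
180 106  93  93 102 116 134 151 165 174 180 182 182 180 174 166 156 149 142 127 105  84
181  92  87  91  98 106 116 126 139 147 153 156 157 154 147 138 130 125 118 104  89  76
```

The spindle's top is within 1 mm of the rim centre in the same picture and the shaft looks straight, so it stands upright, seated and free. I hand the job in.

```bash
python3 -c "
from plant import env
print(env.finish_job())"
```

```text
the job is handed in; nothing more can be done
None
```

I handed the job in at about 26 s of the 64 s: the spindle was pressed home at about 11.6 N for over a second, rocked about 6° each way, and left released, upright and seated in the cup. The hand-in returned no verdict, cup angle was inferred from tool lean, and an early failed grasp briefly tilted the spindle in its holder.

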